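Knock a stuck bush out of a turnover nest

TASK

Two turnover nests stand on the bench: each has a small green cup on a hinged frame that swings over onto its own steel tray. In one of them a brass bush is stuck in the cup. Swing that cup fully over by its bar so that it hangs upside down above its tray with the bush still in it, then push the round knock-out button on its upturned base all the way down with a firm tap so that the bush drops out and stays in the tray; leave the empty nest as it is.

Things in the scene. Friction and masses are not known exactly. Their poses are not given: they have to be found in the camera images.
- nest_a: The fixed turnover nest with the stuck bush. Base plate 116 (x) x 300 (y) x 6 mm; origin: centre of its underside, z up. Hinge axis parallel to nest x through x=y=0, 70 mm above the bench, between two posts 82 mm high at x = -49.5 and +49.5 mm. The hinged frame starts level on the +y side and swings up and over to lie level on the -y side, above the tray.
- tray_a (a point): Centre of the floor of that nest's fixed square steel tray, at nest y = -66 mm: outside 112 x 112 mm, walls 3 mm, floor 9 mm and rim 40 mm above the bench.
- flap_a (a joint): Hinge of the loaded nest's frame, rad: 0 = cup upright on the +y side (start), 3.14 (its stop) = fully over, cup upside down above the tray. Turns about nest +x: the bar rises from +y, passes over the hinge and comes down on -y. Stiff: the frame stays where it is left; about 3 N at the bar moves it.
- bar_a (a point): Middle of the loaded nest's handle bar: round steel bar 10 mm thick, along nest x, 74 mm free between two side arms, 140 mm from the hinge axis; 70 mm above the bench at both ends of the swing, 210 mm at the top. 68 mm free between bar and cup. It turns within a light pinch from above (fingers closing along nest y), so it can be led over with the gripper pointing down throughout.
- cup_a (a point): Centre of the mouth of the loaded nest's green cup, 50 mm from the hinge axis. Outside 42 mm (nest x) x 34 mm, 27 mm high. At the start the mouth is 67 mm and the base 40 mm above the bench; turned over, the mouth is 73 mm and the base 100 mm above the bench.
- face_a (a point): Centre of the outer face of the knock-out button in the base of the loaded cup: steel disc 26 mm in diameter, 50 mm from the hinge axis, facing down at the start (22 mm above the bench). With the cup turned over it faces up, 118 mm above the bench, at nest y = -50 mm.
- button_a (a joint): Travel of that sprung button, m: 0 = out, 0.010 = fully in. Full travel takes about 3 N for the spring plus up to 4 N for the stuck bush; it springs back. With the cup turned over, one full push moves the bush past the two rubber pads that hold it and it falls.
- bush_center (a point): Centre (half-way up) of the stuck brass bush: 30 mm long, shank 20 mm in diameter, flange 28 mm in diameter and 6 mm thick at its top, about 50 g; z along its axis towards the flange. It sits in the cup, flange just outside the mouth, held by rubber pads. Similar spare bushes standing loose on the bench are not part of the job.
- flap_b (a joint): Hinge of the frame of the other, empty nest (same make as the loaded one), rad; it lies at 0 and is to stay there.
Things that resemble listed ones, but are neither listed nor needed, are in the scene too. Leave any turquoise look-alike of the part that bears bush_center alone.

How it is judged:
By the outcome, as a careful person would: the job done as asked, in the order asked, and still so for the second after the job is handed in, with the robot touching nothing.
It also fails if it takes over 58 s, if anything falls off the work surface, if the arm or the gripper's body presses on something with over 40 N, if the wrist force passes 120 N, or if a joint passes its speed limit or range.

ROBOT

A 7-joint arm with a two-finger parallel gripper is mounted at the origin on the work surface. World frame = base frame: x ahead of the robot, y to its left, z up, the work surface at z = 0. Lengths are in m, angles in rad, forces in N, time in s.
With the tool pointing down it reaches from about 0.4 to 0.85 m from the base axis. Payload 6.9 kg.
Tool frame: the origin (TCP) lies midway between the tips of the shut fingers; the grasp point (between the pads) lies behind it (ctrl.pinch_z is the z of the grasp point in the tool frame, in m); z points along the fingers, y is the line along which they close (so a half turn about z gives the same grasp; the last joint's range is limited). The gripper opens to 85 mm and grips with 20 to 120 N. Pads are 22 mm wide; open, the fingers measure 114 mm over their backs; the gripper's body (76 mm by 85 mm) begins 54 mm behind the grasp point. The pads swing forward as they close: fully open they stand 13 mm farther back than shut.
Start: joints at [1.405, 0.507, -0.238, 1.5, 0.126, 1.149, -0.155], TCP at [0.168, -0.602, 0.203] pointing down, gripper open.
Joint ranges: [-3.08, 3.08], [-0.24, 2.05], [-1.43, 1.35], [0, 2.5], [-1.52, 4.66], [0.17, 1.96], [-2.89, 2.89]. Speed limits (rad/s): [2.39, 2.39, 3.14, 3.14, 3.14, 3.14, 3.14].

INTERFACE

Orientations are given as a unit quaternion [w, x, y, z].
In Python, from station import ctrl, get_state, vision, ticket, models gives the robot as it stands. Calls block until the motion is done:
- ctrl.movep(position, orientation): joint-space move of the TCP to a pose.
- ctrl.movel(position, frame=None, max_speed=0.15): straight line of the TCP; frame=None keeps the orientation; max_speed is the mean speed in m/s.
- ctrl.set_joints(angles): joint-space move.
- ctrl.ungrasp() and ctrl.close_gripper(force=None): open the fingers fully, or close them until they stop; force is the grip in N (None keeps the last).
- ctrl.pause(seconds).
- ctrl.ik(position, orientation): joint angles nearest the present ones, or None.
- get_state(): the state.
- vision.grab_frame(name): name is "side" or "top" or "wrist"; returns (picture, depth): 480x640x3 uint8, blue, green, red; 480x640 float32, m along the optical axis (not along the pixel's ray), 0 where there is no reading.
- vision.camera_info(name): a dict with "mtx" (3x3 intrinsics, pixels), "dist_coeffs" ([k1, k2, p1, p2, k3] as OpenCV has them; the pictures are not rectified), "R" (3x3) and "t" (3): a world point X has camera coordinates R X + t; the wrist camera has in their place "hand_eye" (4x4, takes a point from camera to tool coordinates, whose origin is the TCP and whose axes are the flange's). Camera axes: x right, y down, z forward; pixel columns grow to the right and rows downward; lengths in m; the calibration is good to about 2 mm. A picture is of the moment at which its call begins: read the wrist's pose just before it. camera_info takes no time and is no camera call.
A pose or a line that the arm cannot do raises ctrl.Unreachable and nothing moves.
- ticket.close_job(): hands the job in; it is judged then, once.
Trained networks look in the newest picture that a camera, given by its name, has taken for a name from the list of things; names that differ only in an ending like _2 or _b are one class to them, and where a whole thing is asked for, a point or a joint stands for the part that bears it (a point fixed in the world has none). Each returns a list of dicts, best first, with "p" (0 to 1); they miss things now and then, are a little off and sometimes report something else, mostly with a low value. They report only what shows in the picture. A call takes as long as a camera call. They do not tell look-alikes from the thing itself.
- models.recognise(camera, target): "point" ([column, row] in pixels, amid what is visible of it).
- models.masks_of(camera, target): "mask" (480x640 bool, what is visible of it) and "point" ([column, row] in pixels, amid what is visible of it).
The state is a dict: "time": time; "qpos": joint angles; "qd": joint speeds; "tau": joint torques, N m; "tcp_pos": TCP position; "eef_rot": TCP orientation; "contact_force": force on the tool from outside, world axes, zero at the start; "wrist_torque": the same for the moment, N m; "width": finger opening in m; "gripper_force": force on a finger pad.
Only numpy, scipy, OpenCV 4.12 (cv2) and the standard library are available. Lean on these libraries where they do the work, as an engineer would, in place of code of your own. Each camera call takes 0.05 s, during which the arm holds its last target. There are 200 camera calls.

## Working session

There is one attempt and no reset: what is moved stays moved. The work goes in short steps, each a Python script; the robot and the scene stay as the last script left them, time stands still between calls to the robot, and variables do not carry over. Pictures are saved under pics/ and viewed, at most 10 in all, crops included, and the job is handed in when it is done.

```bash
mkdir -p pics; ls; python3 - <<'E'
from station import ctrl,get_state,vision,models
import cv2,numpy as np
ims=[]
for c in ("top","side"):
    im,d=vision.grab_frame(c); cv2.imwrite(f"pics/{c}0.png",im); np.save(f"pics/{c}_d.npy",d)
    ci=vision.camera_info(c); print(c,np.round(ci["mtx"],1).tolist(),np.round(ci["dist_coeffs"],3),np.round(ci["R"],3).tolist(),np.round(ci["t"],3))
    for t in ("bush_center","bar_a","cup_a","face_a","nest_a"):
        print(c,t,[(np.round(r["point"]).tolist(),round(r["p"],2)) for r in models.recognise(c,t)])
s=get_state();print(s["time"],s["eef_rot"],ctrl.pinch_z,s["width"])
E
```

```text
pics
top [[609.9, 0.0, 317.7], [0.0, 609.9, 246.9], [0.0, 0.0, 1.0]] [-0.21  0.    0.    0.    0.  ] [[0.005, -1.0, -0.004], [-0.994, -0.004, -0.107], [0.107, 0.005, -0.994]] [-0.004  0.52   0.987]
top bush_center [([297.0, 288.0], 0.73), ([327.0, 359.0], 0.64), ([282.0, 357.0], 0.63), ([243.0, 356.0], 0.58)]
top bar_a [([294.0, 297.0], 0.62)]
top cup_a [([290.0, 283.0], 0.93)]
top face_a []
top nest_a [([326.0, 289.0], 0.77)]
side [[616.8, 0.0, 314.2], [0.0, 616.8, 231.8], [0.0, 0.0, 1.0]] [-0.202  0.     0.     0.     0.   ] [[-0.721, -0.693, -0.011], [-0.412, 0.441, -0.797], [0.558, -0.57, -0.603]] [0.389 0.26  0.587]
side bush_center [([373.0, 370.0], 0.94), ([438.0, 308.0], 0.92), ([349.0, 255.0], 0.91), ([406.0, 338.0], 0.76)]
side bar_a [([338.0, 269.0], 0.67), ([360.0, 276.0], 0.49)]
side cup_a [([336.0, 270.0], 0.83)]
side face_a []
side nest_a [([360.0, 276.0], 0.84)]
0.6 [-1.33553886e-05  9.90782199e-01  1.35464513e-01 -3.07813826e-06] -0.0187 0.08535824380393434
```

View pics/top0.png

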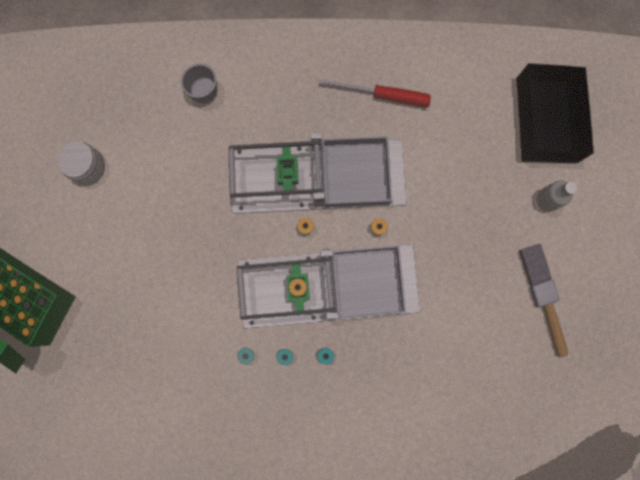

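View pics/side0.png

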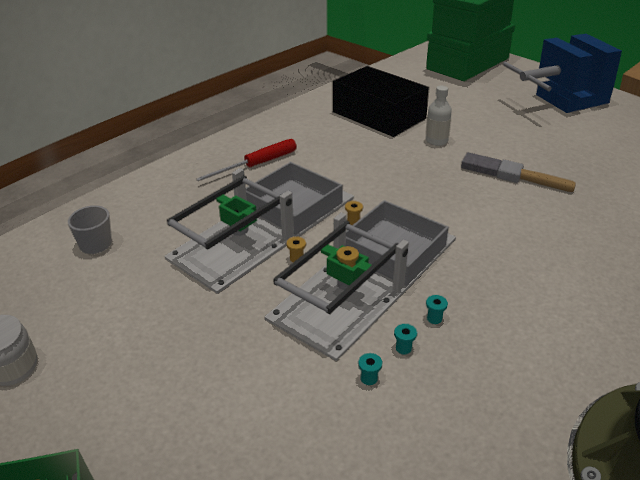

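The loaded nest is the nearer one, with brass in its green cup at top (297,287) and side (347,254). The farther nest's cup at top (287,172) and side (237,208) is empty. The loose brass bushes at top (305,226) and (379,227) and the turquoise ones are spares. I'll confirm this in a crop and measure from the depth images.

```bash
cat > h.py <<'E'
from station import ctrl,get_state,vision,models,ticket
import cv2,numpy as np
def rays(c,uv):
    ci=vision.camera_info(c); n=cv2.undistortPoints(np.float64(uv).reshape(-1,1,2),np.array(ci["mtx"]),np.array(ci["dist_coeffs"])).reshape(-1,2)
    R=np.array(ci["R"]);return -R.T@np.array(ci["t"]), np.c_[n,np.ones(len(n))]@R   # origin, dirs with camera-z=1
def cloud(c,d):
    v,u=np.mgrid[:480,:640]; o,r=rays(c,np.c_[u.ravel(),v.ravel()]); return (o+r*d.reshape(-1,1)).reshape(480,640,3)
def tri(uvt,uvs):
    o1,r1=rays("top",[uvt]);o2,r2=rays("side",[uvs]);A=np.c_[r1[0],-r2[0]];s=np.linalg.lstsq(A,o2-o1,rcond=None)[0]
    p,q=o1+s[0]*r1[0],o2+s[1]*r2[0];return (p+q)/2,np.linalg.norm(p-q)
E
python3 - <<'E'
from h import *
t=cv2.imread("pics/top0.png");s=cv2.imread("pics/side0.png")
a=cv2.resize(t[235:335,225:425],(800,400),interpolation=cv2.INTER_CUBIC)[:, :400*2]
cv2.imwrite("pics/crop.png",np.vstack([cv2.resize(t[240:330,230:430],(640,288),interpolation=cv2.INTER_CUBIC),cv2.resize(s[210:300,260:460],(640,288),interpolation=cv2.INTER_CUBIC)]))
print("bush",tri((297,287),(347,254)))
for c in("top","side"):
    P=cloud(c,np.load(f"pics/{c}_d.npy"))
    im=t if c=="top" else s
    x,y,z=P[...,0],P[...,1],P[...,2]
    B=(x>.3)&(x<.56)&(y>-.2)&(y<.22)&(im.max(2)>0)
    # bar: candidates at z .06-.08
    m=B&(z>.055)&(z<.085)
    q=P[m]; cc=cv2.connectedComponentsWithStats(m.astype(np.uint8),connectivity=8)
    for i in range(1,cc[0]):
        if cc[2][i,4]>20: k=P[cc[1]==i]; print(c,cc[2][i].tolist(),np.round(np.median(k,0),3),np.round(k.min(0),3),np.round(k.max(0),3))
E
```

```text
bush (array([0.4515909 , 0.0302198 , 0.07451531]), np.float64(3.281377445952985e-05))
top [237, 249, 101, 71, 2127] [0.452 0.032 0.073] [ 0.4   -0.033  0.055] [0.513 0.126 0.085]
side [273, 212, 136, 102, 3686] [0.445 0.037 0.074] [ 0.4   -0.033  0.055] [0.511 0.128 0.085]
```

View pics/crop.png

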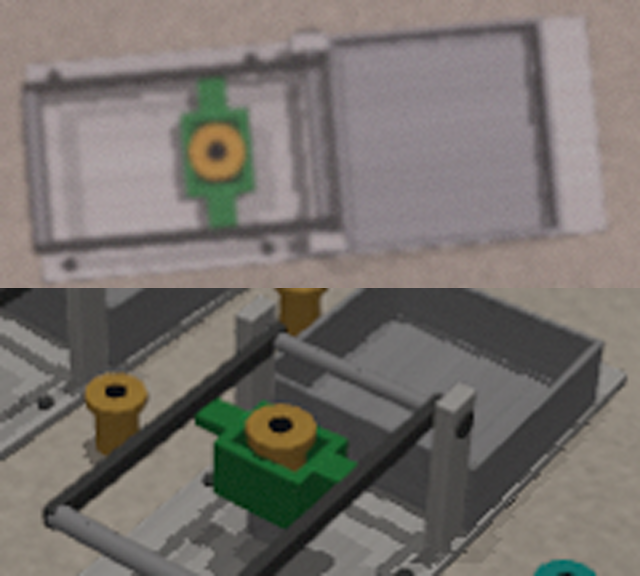

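The crop confirms it: the near nest's cup holds the brass bush, flange up, and the bar is at its left end. Next I fit the nest pose.

```bash
python3 - <<'E'
from h import *
for c in("top","side"):
    P=cloud(c,np.load(f"pics/{c}_d.npy")).reshape(-1,3)
    x,y,z=P.T; B=(x>.37)&(x<.53)&(y>-.2)&(y<.22)
    rim=P[B&(z>.036)&(z<.046)&(y<-.03)]
    fr=P[B&(z>.058)&(z<.08)&(y>-.01)]
    print(c,"rim",len(rim),cv2.minAreaRect(rim[:,:2].astype(np.float32)*1000))
    print(c,"frame",len(fr),cv2.minAreaRect(fr[:,:2].astype(np.float32)*1000))
    bar=P[B&(z>.055)&(z<.085)&(y>.105)&(abs(x-.447)<.03)]
    l=cv2.fitLine(bar[:,:2].astype(np.float32),cv2.DIST_HUBER,0,.001,.001).ravel()
    print("bar",len(bar),np.round(np.median(bar,0),4),np.round(np.percentile(bar[:,2],[5,95]),3),np.degrees(np.arctan2(-l[0],l[1])),l)
# manual: bar ends triangulated (inner ends of free bar)
f=lambda u,v:(230+u*200/640,240+v*90/288)
g=lambda u,v:(260+u*200/640,210+(v-288)*90/288)
print("bar mid top",f(36,165)," far end",tri(f(30,88),g(52,514)))
E
```

```text
top rim 441 ((463.260498046875, -85.8302001953125), (112.5299301147461, 112.97061920166016), 5.327341079711914)
top frame 1648 ((456.09161376953125, 55.482810974121094), (98.8665771484375, 139.4068603515625), 5.696474075317383)
bar 237 [0.4478 0.1187 0.073 ] [0.07  0.076] -85.250206 [0.9965658  0.0828045  0.44632274 0.11852925]
side rim 819 ((462.9669189453125, -85.04607391357422), (114.18771362304688, 119.70075988769531), 5.123997211456299)
side frame 2857 ((453.4432678222656, 55.79444122314453), (97.0873794555664, 141.0535430908203), 5.877932071685791)
bar 379 [0.4463 0.1214 0.0746] [0.07  0.077] -84.97885 [0.9961625  0.08752339 0.45522732 0.12238973]
bar mid top (241.25, 291.5625)  far end (array([0.4826161 , 0.12299282, 0.07086462]), np.float64(0.0010955011015828001))
```

```bash
cat >> h.py <<'E'
from scipy.spatial.transform import Rotation as Ro
YAW=np.radians(5.2); O=np.array([.4568,-.0200,0])
def N(x,y,z,): c,s=np.cos(YAW),np.sin(YAW); return O+np.array([c*x-s*y,s*x+c*y,z])
def quat(flip=1):
    yy=flip*np.array([-np.sin(YAW),np.cos(YAW),0]); zz=np.array([0,0,-1.]); q=Ro.from_matrix(np.c_[np.cross(yy,zz),yy,zz]).as_quat(); return q[[3,0,1,2]]
def wcloud(d,st):
    ci=vision.camera_info("wrist"); v,u=np.mgrid[:480,:640]
    n=cv2.undistortPoints(np.float64(np.c_[u.ravel(),v.ravel()]).reshape(-1,1,2),np.array(ci["mtx"]),np.array(ci["dist_coeffs"])).reshape(-1,2)
    p=np.c_[n,np.ones(len(n))]*d.reshape(-1,1); H=np.array(ci["hand_eye"]); p=p@H[:3,:3].T+H[:3,3]
    q=st["eef_rot"]; P=p@Ro.from_quat([q[1],q[2],q[3],q[0]]).as_matrix().T+st["tcp_pos"]; P[d.ravel()==0]=np.nan; return P.reshape(480,640,3)
E
python3 - <<'E'
from h import *
for f in(1,-1):
    j=ctrl.ik(N(0,140,0)*0+N(0,.14,.2),quat(f)); print(f,None if j is None else np.round(j,2), None if (k:=ctrl.ik(N(0,-.14,.06),quat(f))) is None else np.round(k,2))
f=min((1,-1),key=lambda f:abs(ctrl.ik(N(0,.14,.2),quat(f))[6])); print("use",f)
ctrl.movep(N(0,.14,.2),quat(f))
st=get_state(); im,d=vision.grab_frame("wrist"); cv2.imwrite("pics/w1.png",im)
P=wcloud(d,st).reshape(-1,3); x,y,z=P.T
L=(P-O); c,s=np.cos(YAW),np.sin(YAW); nx=c*L[:,0]+s*L[:,1]; ny=-s*L[:,0]+c*L[:,1]
m=(abs(nx)<.03)&(abs(ny-.14)<.03)&(z>.055)&(z<.09)
print(st["time"],m.sum(), "bar ny pct",np.round(np.percentile(ny[m],[2,50,98]),4),"top z",np.round(np.percentile(z[m],[50,95]),4))
print("slope",np.polyfit(nx[m],ny[m],1))
m=(abs(ny-.14)<.1)&(z>.055)&(z<.09)&(ny>.1)
print("frame nx",np.round([np.nanmin(nx[m]),np.nanmax(nx[m])],4))
m=(abs(nx)<.04)&(abs(ny-.05)<.03)&(z>.06)&(z<.09); print("cup/bush",m.sum(),np.round([nx[m].mean(),ny[m].mean()],4))
E
```

```text
1 [ 0.54  0.46 -1.25  1.91  0.49  1.12  0.76] [ 0.86  0.62 -0.89  2.02  0.66  0.83  1.24]
-1 [ 0.41  0.37 -0.99  1.91  0.35  1.05 -2.21] [ 0.5   0.5  -0.32  2.02  0.24  0.66 -1.46]
use 1
3.325 715 bar ny pct [0.1366 0.1412 0.1458] top z [0.0742 0.0759]
slope [0.00331791 0.14114564]
frame nx [-0.0448  0.2358]
cup/bush 2824 [0.0022 0.0517]
```

View pics/w1.png

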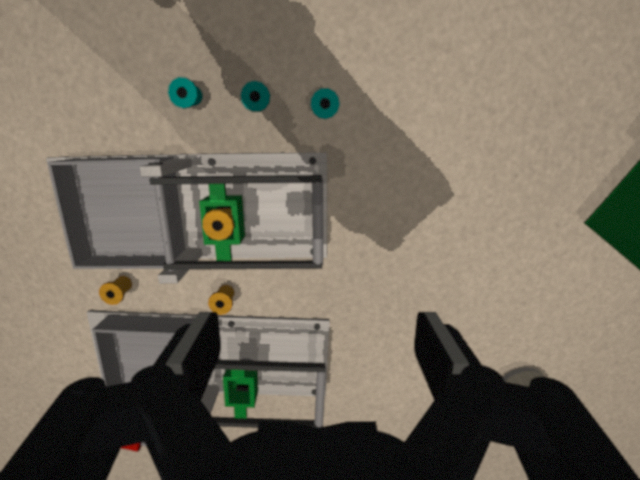

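The wrist view agrees: the bar runs across at about (320,210), 1 mm beyond the fit in nest y, with its top at 75 mm. Now I pinch it and swing the frame over.

```bash
sed -i 's/^YAW.*/YAW=np.radians(5.2); O=np.array([.4573,-.0188,0])/' h.py; python3 - <<'E'
from h import *
pz=-ctrl.pinch_z
ctrl.movel(N(0,.14,.070-pz),max_speed=.12)
ctrl.close_gripper(20)
s=get_state(); print(s["time"],s["width"],s["gripper_force"],np.round(s["contact_force"],1))
if .006<s["width"]<.014:
  for a in np.radians(np.arange(10,181,10)):
    ctrl.movel(N(0,.14*np.cos(a),.070+.14*np.sin(a)-pz),max_speed=.1)
    s=get_state(); F=np.linalg.norm(s["contact_force"]); print(round(np.degrees(a)),round(s["time"],1),round(s["width"],4),np.round(s["contact_force"],1))
    if F>30 or s["width"]<.006: break
im,d=vision.grab_frame("side"); cv2.imwrite("pics/s2.png",im)
E
```

```text
5.5333 -0.0001641161512284233 0.0 [0.2 1.1 0.4]
```

View pics/s2.png

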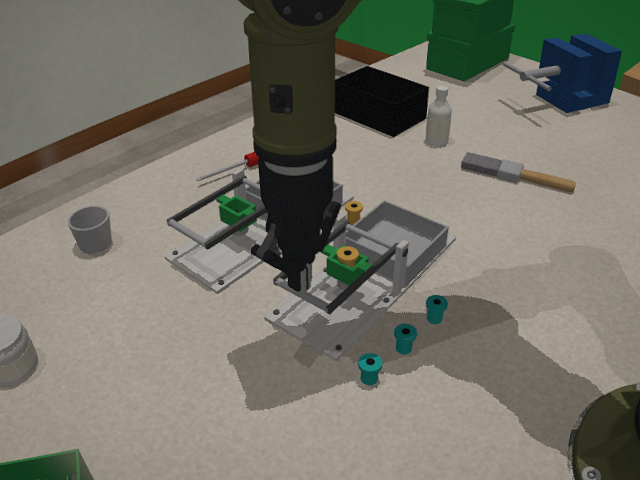

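The fingers are shut at about (300,290), beyond the bar's far end at (278,280), and nothing is pinched. I'll compare the commanded pose with the actual one.

```bash
python3 - <<'E'
from h import *
s=get_state(); print(s["tcp_pos"],N(0,.14,.0513),s["eef_rot"],quat(1),s["width"])
for c in("side","top"):
    ci=vision.camera_info(c)
    R=np.array(ci["R"])
    pr=lambda p:cv2.projectPoints(np.float64([p]),cv2.Rodrigues(R)[0],np.array(ci["t"]),np.array(ci["mtx"]),np.array(ci["dist_coeffs"]))[0].ravel().round(1)
    print(c,"tcp",pr(s["tcp_pos"]),"bar ends",pr(N(.037,.14,.07)),pr(N(-.037,.14,.07)),"mid",pr(N(0,.14,.07)),"pinch",pr(s["tcp_pos"]+[0,0,.0187]))
im,d=vision.grab_frame("side"); t,_=vision.grab_frame("top")
cv2.imwrite("pics/s3.png",np.hstack([cv2.resize(im[220:340,240:360],(400,400)),cv2.resize(t[240:340,210:310],(400,400))]))
E
```

```text
[0.4445996  0.12064833 0.05128629] [0.44461144 0.12062382 0.0513    ] [-1.18636592e-05 -4.53899076e-02  9.98969347e-01  1.42054487e-05] [ 0.         -0.04536299  0.99897057  0.        ] -4.3649353708500565e-06
side tcp [300.8 306.4] bar ends [276.8 282. ] [325.2 308.5] mid [300.4 295. ] pinch [300.4 295. ]
top tcp [241.8 291.5] bar ends [238.6 268. ] [242.1 314.3] mid [240.3 291.1] pinch [240.3 291.1]
```

View pics/s3.png

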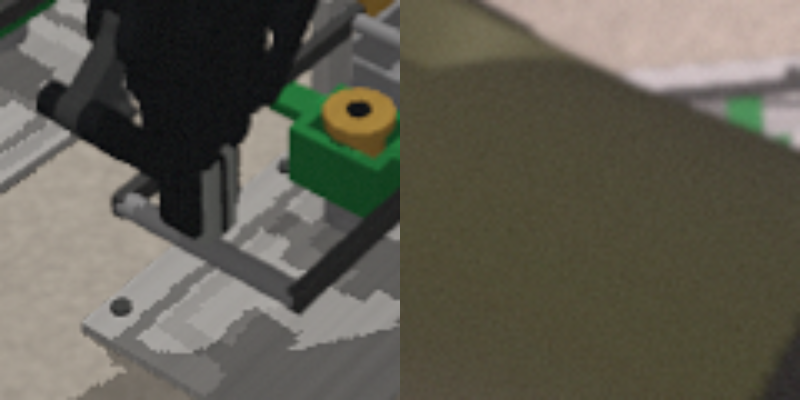

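```bash
python3 - <<'E'
from h import *
im,d=vision.grab_frame("side"); P=cloud("side",d)
for u,v in [(292,280),(296,285),(299,287),(303,286),(304,280),(307,280),(310,275),(286,288),(295,292),(300,294),(303,297)]:
    print(u,v,im[v,u],np.round(P[v,u],4))
s=get_state(); print(s["width"],s["gripper_force"],np.round(s["contact_force"],2),s["time"])
E
```

```text
292 280 [21 20 18] [0.4439 0.1336 0.1023]
296 285 [20 17 18] [0.4382 0.1331 0.0979]
299 287 [18 15 13] [0.438  0.1287 0.0921]
303 286 [77 79 79] [0.4349 0.1253 0.0933]
304 280 [78 81 80] [0.4331 0.1252 0.1035]
307 280 [19 18 20] [0.4335 0.12   0.0999]
310 275 [65 67 65] [0.4353 0.1132 0.102 ]
286 288 [84 83 84] [0.4642 0.1251 0.0719]
295 292 [80 79 81] [0.4494 0.1246 0.0744]
300 294 [81 82 81] [0.4437 0.1221 0.0732]
303 297 [79 78 79] [0.4386 0.1222 0.0717]
-2.157426798833557e-05 0.0 [-0.5   0.88  0.72] 5.7333
```

Depth puts the fingertips at z of about 0.09, though the TCP reads 0.051. I'll raise the arm and measure the true tip position in free air.

```bash
python3 - <<'E'
from h import *
ctrl.movel(N(0,.14,.16),max_speed=.2)
for k in (0,1):
    s=get_state(); T=np.array(s["tcp_pos"]); im,d=vision.grab_frame("side"); P=cloud("side",d)
    m=(np.abs(P-T)[...,:2].max(-1)<.08)&(P[...,2]>.10)&(d>0)
    Q=P[m]; print(T.round(4),"w",round(s["width"],4),"lowest",np.round(np.percentile(Q[:,2],[0,.5,2]),4))
    lo=Q[Q[:,2]<Q[:,2].min()+.012]; print("tip xy",lo.min(0).round(4),np.median(lo,0).round(4),lo.max(0).round(4))
    cv2.imwrite(f"pics/tip{k}.png",im)
    if k==0: ctrl.ungrasp()
a=[cv2.resize(cv2.imread(f"pics/tip{k}.png")[180:300,230:350],(400,400)) for k in(0,1)]
cv2.imwrite("pics/tips.png",np.hstack(a)); print(get_state()["time"])
ci=vision.camera_info("side");print(cv2.projectPoints(T[None],cv2.Rodrigues(np.array(ci["R"]))[0],np.array(ci["t"]),np.array(ci["mtx"]),np.array(ci["dist_coeffs"]))[0])
E
```

```text
[0.4443 0.1199 0.1592] w 0.0 lowest [0.1888 0.1971 0.2084]
tip xy [0.4328 0.1046 0.1888] [0.4365 0.1254 0.1969] [0.4535 0.1337 0.2007]
[0.4446 0.1206 0.16  ] w 0.0859 lowest [0.2025 0.2076 0.2162]
tip xy [0.4289 0.0644 0.2025] [0.441  0.0787 0.21  ] [0.4602 0.1773 0.2145]
7.3083
[[[298.28034173 234.14289137]]]
```

View pics/tips.png

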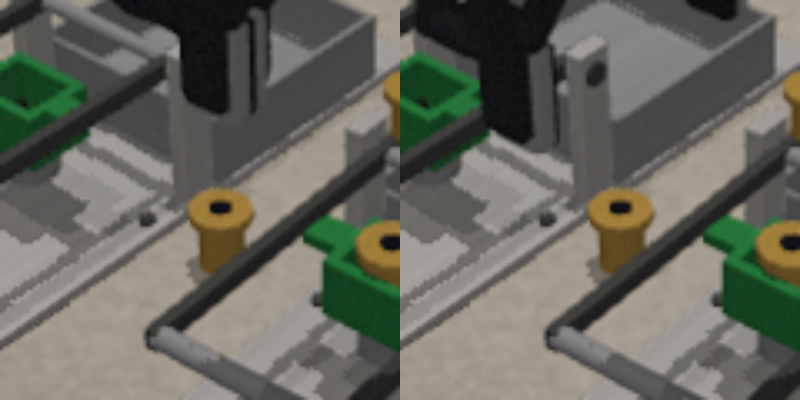

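Both views show the tips hanging about 30 mm above the reported TCP when shut and 42 mm above when open, and laterally they are right. So the tool is really about 29 mm shorter than stated. I'll compensate for that in z and retry.

```bash
echo 'D=.029  # real fingertips are this far behind the reported TCP' >> h.py; python3 - <<'E'
from h import *
pz=-ctrl.pinch_z+D
A=np.radians(np.arange(10,181,10))
print([ctrl.ik(N(0,.14*np.cos(a),.070+.14*np.sin(a)-pz),quat(1)) is not None for a in A].count(False))
ctrl.movel(N(0,.14,.070-pz),max_speed=.12)
ctrl.close_gripper(20)
s=get_state(); print(s["time"],s["width"],s["gripper_force"],np.round(s["contact_force"],1))
if .006<s["width"]<.014:
  for a in A:
    ctrl.movel(N(0,.14*np.cos(a),.070+.14*np.sin(a)-pz),max_speed=.1)
    s=get_state(); F=np.linalg.norm(s["contact_force"]); print(round(np.degrees(a)),round(s["time"],1),round(s["width"],4),np.round(s["contact_force"],1))
    if F>30 or s["width"]<.006: break
im,d=vision.grab_frame("side"); cv2.imwrite("pics/s4.png",im)
E
```

```text
0
9.2833 0.008817366466574649 21.876371204853058 [ 0.2 -4.9  3.9]
10 9.7 0.0091 [ 1.4 -5.2 -1.1]
20 10.1 0.009 [ 1.5 -5.5 -1.6]
30 10.5 0.0089 [ 1.9 -3.9 -2.2]
40 10.8 0.0089 [ 0.3  0.5 -0.3]
50 11.2 0.0093 [-2.1  5.   3.8]
60 11.6 0.009 [-4.5  6.6 10.6]
70 12.0 0.0091 [-4.9  6.  15.8]
80 12.4 0.0092 [-5.7  1.9 18.2]
90 12.8 0.0093 [-3.7 -1.1 17.2]
100 13.2 0.0095 [-0.7 -2.6  9.9]
110 13.6 0.009 [ 3.1 -2.9  3.8]
120 14.0 0.009 [ 5.7 -2.3  1.8]
130 14.4 0.0093 [ 4.8 -3.5  1.7]
140 14.8 0.0092 [ 5.6 -4.   1.1]
150 15.2 0.0089 [ 5.4 -4.2  0.4]
160 15.6 0.0089 [ 6.1 -5.3 -0.9]
170 15.9 0.0091 [ 7.5 -5.5 -1.3]
180 16.3 0.009 [ 6.9 -7.1 -0.6]
```

View pics/s4.png

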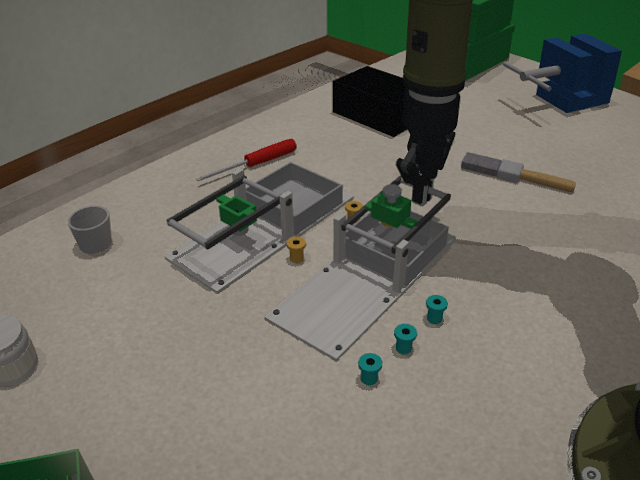

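The cup is over, with the button on top at about (391,191). I'll press the bar onto its stop, release, retreat and measure the button.

```bash
python3 - <<'E'
from h import *
z0=get_state()["tcp_pos"][2]
for k in range(1,7):
    p=N(0,-.14,.070+ctrl.pinch_z-D-.002*k); ctrl.movel(p,max_speed=.05); s=get_state(); print(k,np.round(s["contact_force"],1))
    if s["contact_force"][2]>10: break
ctrl.ungrasp(); ctrl.movel(N(0,-.14,.20),max_speed=.2)
ctrl.close_gripper(60)
im,d=vision.grab_frame("side"); P=cloud("side",d); cv2.imwrite("pics/s5.png",im)
Q=(P-O).reshape(-1,3); c,s_=np.cos(YAW),np.sin(YAW); nx=c*Q[:,0]+s_*Q[:,1]; ny=-s_*Q[:,0]+c*Q[:,1]; z=Q[:,2]
m=(abs(nx)<.03)&(abs(ny+.14)<.012)&(z>.055)&(z<.095); print("bar",m.sum(),np.median(ny[m]).round(4),np.percentile(z[m],[50,95]).round(4))
m=(abs(nx)<.03)&(abs(ny+.05)<.03)&(z>.106)&(z<.14); print("button",m.sum(),nx[m].min().round(4),nx[m].max().round(4),ny[m].min().round(4),ny[m].max().round(4),np.percentile(z[m],[50,95]).round(4))
st=get_state(); im,d=vision.grab_frame("wrist"); Q=wcloud(d,st).reshape(-1,3)-O
nx=c*Q[:,0]+s_*Q[:,1]; ny=-s_*Q[:,0]+c*Q[:,1]; z=Q[:,2]
m=(abs(nx)<.03)&(abs(ny+.05)<.03)&(z>.111)&(z<.13); print("wrist button",m.sum(), m.any() and (np.mean([nx[m].min(),nx[m].max()]).round(4),np.mean([ny[m].min(),ny[m].max()]).round(4),np.median(z[m]).round(4)))
print(st["time"],st["width"])
E
```

```text
1 [ 6.6 -8.5 -2. ]
2 [ 7.3 -6.9 -2. ]
3 [ 4.4 -7.9  8.6]
4 [ 1.2 -8.5 19.2]
bar 262 -0.1382 [0.0736 0.0765]
button 224 -0.0135 0.0135 -0.0634 -0.038 [0.1184 0.1202]
wrist button 877 (np.float64(-0.0014), np.float64(-0.0507), np.float64(0.118))
20.0 0.000153436349266834
```

```bash
python3 - <<'E'
from h import *
y=-.0505
ctrl.movep(N(0,y,.20-D),quat(1)); ctrl.movel(N(0,y,.126-D),max_speed=.12)
b=np.array(get_state()["contact_force"]); print("bias",b.round(1))
# firm tap: steps down until stop is felt
for k in range(1,14):
    zt=.120-.0015*(k-1)
    ctrl.movel(N(0,y,zt-D),max_speed=.08); s=get_state(); f=(np.array(s["contact_force"])-b)[2]; print(round(zt,4),round(s["tcp_pos"][2]+D,4),round(f,1))
    if f>22: break
ctrl.pause(.3); ctrl.movel(N(0,y,.16-D),max_speed=.2); ctrl.movel(N(0,y-.03,.28),max_speed=.3)
im,d=vision.grab_frame("side"); t,_=vision.grab_frame("top")
for c in("side","top"): print(c,[(np.round(r["point"]).tolist(),round(r["p"],2)) for r in models.recognise(c,"bush_center")])
cv2.imwrite("pics/s6.png",np.hstack([cv2.resize(im[170:290,300:460],(400,300)),cv2.resize(t[200:340,220:440],(400,300))])); print(get_state()["time"])
E
```

```text
bias [ 0.2  0.2 -0.1]
0.12 0.1201 0.2
0.1185 0.1186 0.1
0.117 0.117 1.1
0.1155 0.1155 1.9
0.114 0.114 2.3
0.1125 0.1125 2.2
0.111 0.111 2.7
0.1095 0.1095 3.1
0.108 0.1082 6.4
0.1065 0.1076 19.4
0.105 0.107 32.3
side [([404.0, 337.0], 0.88), ([370.0, 368.0], 0.81), ([435.0, 310.0], 0.67), ([390.0, 247.0], 0.55)]
top [([325.0, 357.0], 0.56), ([284.0, 356.0], 0.55), ([240.0, 354.0], 0.52)]
25.6167
```

View pics/s6.png

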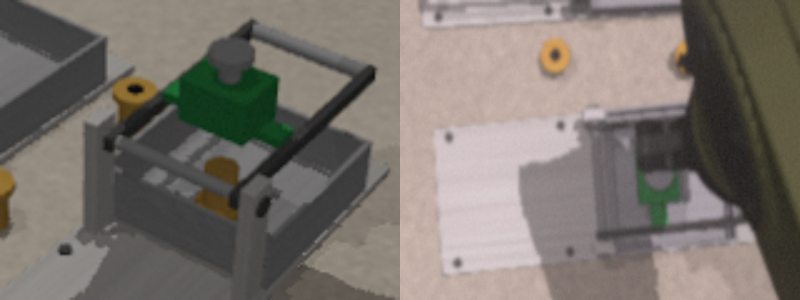

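The bush stands in the tray below the cup at about (390,247) in the side view. One depth check, then I hand in.

```bash
python3 - <<'E'
from h import *
im,d=vision.grab_frame("side"); P=cloud("side",d)
p=[np.round(P[v,u],3) for u,v in((389,236),(389,242),(386,250))]; print(p, im[236,389])
if p[0][2]<.05: print(ticket.close_job())
E
```

```text
[array([ 0.463, -0.073,  0.04 ]), array([ 0.428, -0.025,  0.075]), array([ 0.457, -0.06 ,  0.025])] [29 62 81]
the job is handed in; nothing more can be done
None
```

The loaded nest's cup is fully over, its button was pushed all the way in, the bush dropped out and stands in the tray, the empty nest was left alone, and I handed the job in at about 26 s of the 58 s allowed (peak push about 32 N; no verdict was returned).

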